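Hook the case shut and wedge up its front

TASK

First swing the brass hook on top of the wooden case closed until it rests against its catch pin, so the lid cannot open. Then take the hardwood wedge and push it thin end first, flat on the plywood board and straight in under the middle of the case's front, until the two front feet just lift off the board, about 4 mm clear. Finish still gripping the wedge there, with nothing but the wedge holding the front up; leave the jar, the cactus and the steel block where they stand.

Things in the scene. Friction and masses are not known exactly. Their poses are not given: they have to be found in the camera images.
- base: Plywood board fixed to the bench, 270 (x) x 180 (y) x 12 mm high. Origin: centre of its underside, on the bench; x axis from the front to the rear. The wooden case stands on its rear part, 140 deep (x), 160 wide (y), its front face at base x = -15 mm, leaving a bare apron 120 mm long before it.
- case (a joint): Tilt of the case, rad. It is hinged to the board along the bottom of its rear edge (base x = +125 mm), so only its front can rise: 0 when the front feet rest on the board, 0.031 with them 4 mm up, stop at 0.12. The case weighs 0.5 to 1.1 kg and drops back under its own weight.
- case_front (a point): Middle of the lower edge of the case's front face, where the wedge goes in. When the case is down, its underside is 8 mm and its top 58 mm above the board.
- case_foot (a point): Point midway between the two front feet, level with their undersides: on the board's top when the case is down. The feet are rubber, 16 mm across and 8 mm high, at base x = -5 mm and base y = +65 and -65 mm, so 114 mm is free between them.
- hook (a joint): Angle of the brass hook, rad: 0 closed, at its stop, its arm pointing along base -y and its bent end around the catch pin; at 1.57 the arm points along base -x, to the front. It turns about an upright pivot just above the case's top, with about 0.02 N m of friction, and stays where it is left.
- hook_pivot (a point): The hook's pivot axis, at the level of the case's top: 75 mm behind the front face (base x = +60 mm) and at base y = +58 mm.
- hook_tab (a point): Centre of the top end of the upright round finger tab on the hook's arm: 10 mm in diameter, top 30 mm above the case's top, 34 mm from the pivot axis. The arm is a 5 mm round bar, 57 mm long, 5 mm above the case's top. Catch pin: 6 mm in diameter, 12 mm high; with the hook closed it is 16 mm beyond the tab along the arm and 6 mm to the rear.
- wedge: Loose hardwood wedge, 135 long (x), 30 wide (y), about 0.1 kg, flat on the bench left or right of the board. Origin: centre of its underside. Its sloping part is 4 mm high at the tip (x = +67.5 mm) and rises evenly, 1 in 6, to 19 mm at x = -22.5 mm; behind it is a plain grip block 45 long, 30 wide and 36 mm high, x = -22.5 to -67.5 mm.
- wedge_tip (a point): Middle of the lower edge of the wedge's thin tip.
- jar: Glass jar with white lid, 64 mm in diameter, about 75 mm high, loose on the bench on the other side of the board from the wedge. Origin: centre of its underside. Leave alone.
- cactus: Small cactus in a terracotta pot, 72 mm in diameter, 112 mm high, loose on the bench, further back beside the case. Origin: centre of its underside. Leave alone.
- doming_block: Steel doming block, a 50 mm cube with round dimples, loose on the bench, further back beside the case. Origin: centre of its underside. Leave alone.
Mind the look-alikes: they are no part of the job. Leave any green look-alike of the wedge alone.

How it is judged:
By the outcome, as a careful person would: the job done as asked, in the order asked, and still so for the second after the job is handed in, while the arm keeps its last pose, push and grip.
It also fails if it takes over 59 s, if anything falls off the work surface, if the arm or the gripper's body presses on something with over 40 N, if the wrist force passes 120 N, or if a joint passes its speed limit or range.

ROBOT

A 7-joint arm with a two-finger parallel gripper is mounted at the origin on the work surface. World frame = base frame: x ahead of the robot, y to its left, z up, the work surface at z = 0. Lengths are in mm, angles in rad, forces in N, time in s.
With the tool pointing down it reaches from about 425 to 925 mm from the base axis. Payload 6.8 kg.
Tool frame: the origin (TCP) lies at the very end of the fingers, on their centre line; the grasp point (between the pads) lies 19 mm behind it; z points along the fingers, y is the line along which they close (so a half turn about z gives the same grasp; the last joint's range is limited). The gripper opens to 88 mm and grips with 3 to 60 N. Pads are 20 mm wide; open, the fingers measure 115 mm over their backs; the gripper's body (75 mm by 178 mm) begins 61 mm behind the grasp point.
Start: joints at [-1.445, 0.477, 0.022, 1.555, -0.011, 1.109, -0.083], TCP at [156.376, 656.654, 222.664] pointing down, gripper open.
Joint ranges: [-2.96, 2.96], [-0.34, 2.1], [-1.41, 1.46], [0.24, 2.44], [-1.37, 4.51], [0.17, 1.92], [-2.96, 2.96]. Speed limits (rad/s): [2.39, 2.39, 3.14, 3.14, 3.14, 3.14, 3.14].

INTERFACE

Orientations are given as a rotation vector (axis times angle).
In Python, from bench import manip, optics gives the robot as it stands.
- The arm moves only by the shell command python3 -m creep 'ROWS' [FORCE]. ROWS is JSON, a list that holds one entry, the list of rows, each a list of 7 numbers: the shift along the tool's x, y, z in mm, then the turn, a rotation vector about the tool's x, y, z in rad, then the opening, from 0 (shut) to 1 (fully open). In form: [[[tx, ty, tz, rx, ry, rz, gripper], ...]]. A call has exactly 10 rows; each row shifts and turns the commanded pose from where the row before left it, along the tool's axes as they then stand; what a row does not reach is not made up. A row lasts 1/8 s, in which the tool goes at most 62.5 mm and 10.7 degrees, less where a joint would pass 70% of its speed; a pose out of reach is approached as far as the arm can. A call is refused whole if a number of a shift passes 62.5 or a number of a turn 0.188, either way. A call with a gripper value outside its range is refused whole. The fingers move at their own pace and stop on an object; FORCE is the grip in N (left out, the last holds). Time passes only in rows, so rows that do not move let the fingers close, or fill a call up. It gives the time, the measured TCP pose, the force, the opening and the grip force at its end, in the units of the state.
- manip.get_state(): the state, without advancing time (a new reading comes with each control period).
- optics.camera(name): name is "side" or "top"; returns a dict with "color" (480x640x3 uint8, red, green, blue), "intrinsics" (3x3 intrinsics, pixels), "dist" ([k1, k2, p1, p2, k3] as OpenCV has them; the pictures are not rectified), "camera_from_world" (4x4, takes a point from world to camera coordinates). Camera axes: x right, y down, z forward; pixel columns grow to the right and rows downward; lengths in mm; the calibration is good to about 2 mm. A picture is of the moment at which its call begins. There is no depth.
- manip.finish_job(): hands the job in; it is judged then, once.
The state is a dict: "time": time; "joint_pos": joint angles; "joint_vel": joint speeds; "effort": joint torques, N m; "eef_pos": TCP position; "tool_rot": TCP orientation; "contact_force": force on the tool from outside, world axes, zero at the start; "wrist_torque": the same for the moment, N m; "finger_gap": opening from 0.0 (shut) to 1.0 (fully open); "grasp_force": force on a finger pad.
Only numpy, scipy, OpenCV 4.12 (cv2) and the standard library are available. Lean on these libraries where they do the work, as an engineer would, in place of code of your own. Each camera call takes 0.05 s, during which the arm holds its last target. There are 200 camera calls.

## Working session

There is one attempt and no reset: what is moved stays moved. The work goes in short steps, Python scripts to look and compute and a shell command to move; the robot and the scene stay as the last step left them, time stands still between calls to the robot, and variables do not carry over. Pictures are saved under pics/ and viewed, at most 10 in all, crops included, and the job is handed in when it is done.

```bash
mkdir -p pics; ls; python3 - <<'E'
from bench import manip, optics
import cv2, numpy as np
np.set_printoptions(precision=4,suppress=True)
for n in("side","top"):
    c=optics.camera(n); cv2.imwrite(f"pics/{n}0.png",c["color"][...,::-1]); print(n,c["intrinsics"],c["dist"],c["camera_from_world"])
s=manip.get_state(); print(s)
E
```

```text
pics
side [[498.7937   0.     330.2324]
 [  0.     498.7937 241.0318]
 [  0.       0.       1.    ]] [-0.1325  0.      0.      0.      0.    ] [[   0.9379   -0.3465    0.0133 -498.762 ]
 [  -0.1658   -0.4818   -0.8605  205.9564]
 [   0.3046    0.8049   -0.5093  809.6761]
 [   0.        0.        0.        1.    ]]
top [[564.725    0.     308.1854]
 [  0.     564.725  238.1315]
 [  0.       0.       1.    ]] [-0.0336  0.      0.      0.      0.    ] [[  -0.0247   -0.9997    0.004    69.2005]
 [  -0.9885    0.0239   -0.1492  560.8584]
 [   0.149    -0.0076   -0.9888 1228.0893]
 [   0.        0.        0.        1.    ]]
{'time': 0.1, 'joint_pos': array([-1.4451,  0.4777,  0.0223,  1.5563, -0.0115,  1.1093, -0.0831]), 'joint_vel': array([-0.0008, -0.0013, -0.0004, -0.0008,  0.0008,  0.0002,  0.0024]), 'effort': array([  0.0044, -58.4095,   1.5399, -27.3315,  -0.0543,   0.0131,
         0.0001]), 'eef_pos': array([156.2364, 656.1201, 221.7961]), 'tool_rot': array([-0.3662, -3.1201,  0.0025]), 'contact_force': array([-0.8798, -0.0808,  0.2267]), 'wrist_torque': array([-0.0226,  0.0164,  0.0377]), 'grasp_force': 0.0, 'finger_gap': 0.998856240175663}
```

View pics/side0.png

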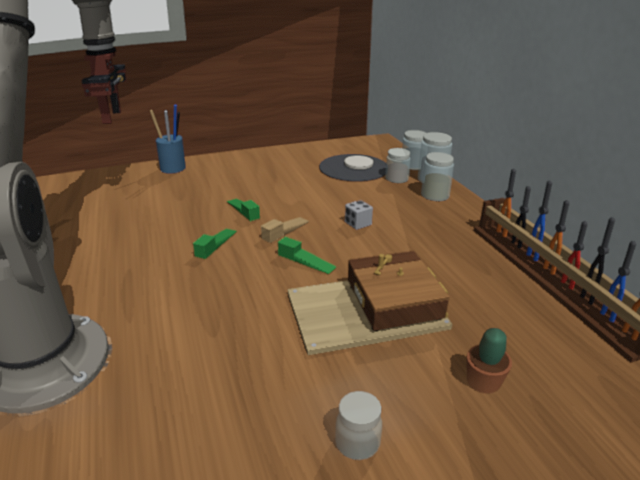

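View pics/top0.png

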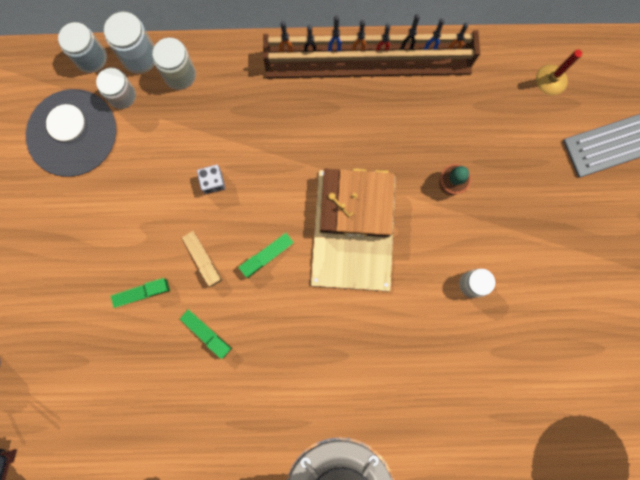

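The top view shows the board and case at about (353,230), the hook tab near (345,210), the jar at (479,284), the cactus at (456,180) and the steel block at (210,179). There are four wedge-like objects: wood (201,258), green (265,256), green (140,293) and green (205,335). The bare-wood one at top (201,258) / side (285,229) fits "hardwood", and the green ones are look-alikes. I'll confirm this in one enlarged montage.

```bash
cat > h.py <<'E'
from bench import manip, optics
import cv2, numpy as np
np.set_printoptions(precision=2,suppress=True)
def cam(n):
    c=optics.camera(n); c["img"]=c["color"][...,::-1].copy(); return c
def ray(c,px):
    u=cv2.undistortPoints(np.array(px,float).reshape(-1,1,2),c["intrinsics"],np.array(c["dist"]))[:,0]
    T=np.array(c["camera_from_world"]);R=T[:3,:3]
    d=np.c_[u,np.ones(len(u))]@R
    return -R.T@T[:3,3], d/np.linalg.norm(d,axis=1)[:,None]
def plane(c,px,z):
    o,d=ray(c,px); return o+d*((z-o[2])/d[:,2])[:,None]
def tri(c1,p1,c2,p2):
    o1,a=ray(c1,p1);o2,b=ray(c2,p2);out=[]
    for x,y in zip(a,b):
        t=np.linalg.lstsq(np.c_[x,-y],o2-o1,rcond=None)[0]
        P,Q=o1+t[0]*x,o2+t[1]*y; out.append([*(P+Q)/2,np.linalg.norm(P-Q)])
    return np.array(out)
def proj(c,P):
    T=np.array(c["camera_from_world"]);
    return cv2.projectPoints(np.array(P,float).reshape(-1,3),cv2.Rodrigues(T[:3,:3])[0],T[:3,3],c["intrinsics"],np.array(c["dist"]))[0][:,0]
def crop(c,x,y,w,h,s): return cv2.resize(c["img"][y:y+h,x:x+w],None,fx=s,fy=s,interpolation=cv2.INTER_CUBIC)
E
python3 - <<'E'
from h import *
t=cam("top");s=cam("side")
m=np.vstack([np.hstack([crop(t,170,220,80,60,5),crop(s,240,200,80,60,5)]),np.hstack([crop(t,310,165,100,75,4),crop(s,345,245,100,75,4)])])
cv2.imwrite("pics/m1.png",m)
# wood wedge/board mask in top & side
for c,n in((t,"top"),(s,"side")):
    hsv=cv2.cvtColor(c["img"],cv2.COLOR_BGR2HSV)
    p={"top":[(200,255),(213,276),(350,265),(260,330)],"side":[(290,227),(272,230),(320,310),(250,300)]}[n]
    for q in p: print(n,q,hsv[q[1],q[0]])
E
```

```text
top (200, 255) [ 19 110 235]
top (213, 276) [ 20 105 243]
top (350, 265) [ 21  91 236]
top (260, 330) [ 14 153 213]
side (290, 227) [ 19 103 146]
side (272, 230) [ 18 104 115]
side (320, 310) [ 20  82 164]
side (250, 300) [ 15 141 137]
```

View pics/m1.png

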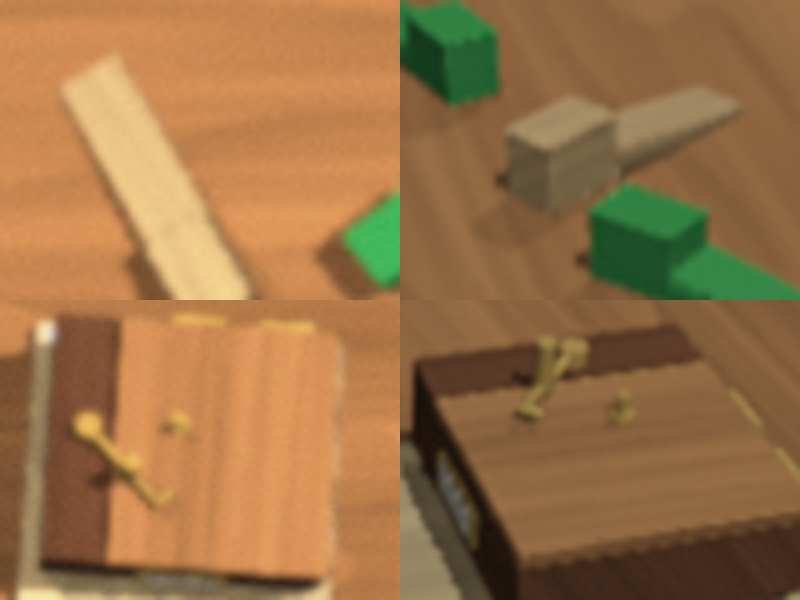

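The montage confirms it. The bare-wood wedge has its grip block at side (272,232) and tip at (308,221), and it is not green. In the top view, the hook pivot is at about (332,196), the hook end at (350,214) and the catch pin at (354,195). In the side view, the tab top is at about (382,256).

```bash
python3 - <<'E'
from h import *
t=cam("top");s=cam("side")
def mask(c,x,y,w,h,smax):
    hsv=cv2.cvtColor(c["img"],cv2.COLOR_BGR2HSV); m=((hsv[...,1]<smax)&(hsv[...,0]>15)&(hsv[...,0]<27)&(hsv[...,2]>60)).astype(np.uint8)
    o=np.zeros_like(m);o[y:y+h,x:x+w]=m[y:y+h,x:x+w]
    k=max(cv2.findContours(o,0,cv2.CHAIN_APPROX_NONE)[0],key=cv2.contourArea);return k,cv2.contourArea(k)
for n,c,b,sm in(("wedge top",t,(172,222,60,75),128),("apron",t,(305,225,100,75),122),("wedge side",s,(250,205,65,45),122),("apron side",s,(280,270,180,85),115)):
    k,a=mask(c,*b,sm);r=cv2.minAreaRect(k)
    e=cv2.approxPolyDP(k,2.0,True)[:,0]; print(n,a,e.tolist())
    if c is t:
        px=cv2.boxPoints(r); print(px); print(plane(t,px,12 if n=="apron" else 15))
tt=np.array([[342.5,206.5],[332,196.2],[354.5,195.5]]);ss=np.array([[381.7,255.7],[388.7,257.5],[400,270.5]])
print("tab,pivot,pin",tri(t,tt,s,ss))
E
```

```text
wedge top 735.5 [[191, 232], [184, 236], [183, 240], [205, 281], [211, 285], [220, 280], [219, 275], [198, 239]]
[[179.99 238.05]
 [193.26 230.39]
 [221.6  279.5 ]
 [208.32 287.16]]
[[573.75 349.92  15.  ]
 [590.86 319.45  15.  ]
 [476.12 254.37  15.  ]
 [459.45 284.56  15.  ]]
apron 4249.5 [[315, 225], [311, 285], [390, 289], [392, 235], [384, 238], [357, 233], [322, 233], [319, 231], [319, 225]]
[[309.88 285.99]
 [313.71 224.67]
 [393.71 229.67]
 [389.88 290.99]]
[[ 456.77   54.13   12.  ]
 [ 598.04   41.71   12.  ]
 [ 581.89 -142.82   12.  ]
 [ 440.88 -127.45   12.  ]]
wedge side 590.0 [[307, 220], [301, 217], [284, 222], [273, 219], [261, 225], [262, 238], [270, 242]]
apron side 5360.0 [[288, 289], [308, 354], [451, 328], [451, 322], [446, 317], [373, 331], [359, 305], [362, 303], [362, 297], [355, 285], [355, 292], [352, 291], [348, 281]]
tab,pivot,pin [[623.28 -20.83  98.6    4.04]
 [650.91   0.32  76.25   2.4 ]
 [650.6  -49.3   77.49   1.47]]
```

```bash
cat >> h.py <<'E'
YAW=-0.087; BX=np.array([np.cos(YAW),np.sin(YAW)]); BY=np.array([-BX[1],BX[0]])
def goto(P,yawx,st=None):
    """shift in tool axes from present pose to world TCP P; turn about tool z so tool x points to yawx (deg)"""
    from scipy.spatial.transform import Rotation as R
    st=st or manip.get_state(); r=R.from_rotvec(st["tool_rot"]); 
    d=r.inv().apply(np.array(P)-st["eef_pos"])
    T=np.radians(yawx); X=np.array([np.cos(T),np.sin(T),0]); Z=np.array([0,0,-1.]); G=R.from_matrix(np.c_[X,np.cross(Z,X),Z])
    print("at",st["eef_pos"],"shift tool",d,"turn",(r.inv()*G).as_rotvec()); return d
E
python3 - <<'E'
from h import *
t=cam("top");s=cam("side")
print("side apron FL,top",plane(s,[[288,289],[348,281]],12))
C=np.array([583.3,-48.4])
for b in ((-135,90,12),(-135,-90,12),(135,-90,12),(-15,80,70),(-15,-80,70),(125,80,70),(125,-80,70),(60,58,76),(66,8,82)):
    w=[*(C+b[0]*BX+b[1]*BY),b[2]]; print(b,np.array(w),"top",proj(t,w)[0],"side",proj(s,w)[0])
# wedge
tp=plane(t,[[186.6,234.2]],2);bk=plane(t,[[215,283.3]],36);print("tip,blockback",tp,bk)
print("tip side",plane(s,[[307.5,220.5]],2),"block top corners side",plane(s,[[261.4,226],[274.4,219],[283.4,224],[269.6,230.6]],36))
tc=np.array([[208.3,287.2],[221.6,279.5]]); print("block rear corners tri",tri(t,tc,s,[[261.4,226],[269.6,230.6]]))
p=C+10*BX+27*BY; goto([*p,130],np.degrees(YAW)+180); goto([*p,86],np.degrees(YAW)+180)
E
```

```text
side apron FL,top [[461.14  50.41  12.  ]
 [583.66  36.89  12.  ]]
(-135, 90, 12) [456.63  52.99  12.  ] top [310.38 286.04] side [285.45 288.71]
(-135, -90, 12) [ 440.99 -126.33   12.  ] top [389.38 290.96] side [305.82 349.69]
(135, -90, 12) [ 709.97 -149.79   12.  ] top [394.06 175.75] side [450.42 323.32]
(-15, 80, 70) [575.31  32.6   70.  ] top [318.47 230.18] side [345.81 258.74]
(-15, -80, 70) [ 561.41 -126.79   70.  ] top [390.94 234.7 ] side [373.09 308.1 ]
(125, 80, 70) [714.78  20.44  70.  ] top [322.18 168.69] side [411.82 249.6 ]
(125, -80, 70) [ 700.88 -138.96   70.  ] top [393.42 173.12] side [447.47 295.49]
(60, 58, 76) [648.11   4.17  76.  ] top [330.47 196.99] side [385.93 256.97]
(66, 8, 82) [649.75 -46.17  82.  ] top [353.38 195.14] side [398.65 267.77]
tip,blockback [[584.46 337.49   2.  ]] [[466.3  266.04  36.  ]]
tip side [[591.79 327.34   2.  ]] block top corners side [[462.99 276.3   36.  ]
 [500.34 299.89  36.  ]
 [513.92 268.99  36.  ]
 [475.63 248.97  36.  ]]
block rear corners tri [[460.97 280.9   33.63   5.82]
 [475.34 251.31  34.7    1.61]]
at [156.36 656.57 222.52] shift tool [-584.58 -558.71   92.66] turn [-0.    0.   -0.15]
at [156.36 656.57 222.52] shift tool [-584.57 -558.7   136.66] turn [-0.    0.   -0.15]
```

```bash
sed -i 's/^YAW=/C=np.array([585.3,-50.4]); YAW=/' h.py
python3 -m creep '[[[0,0,0,0,0,-0.147,0],[-34,-44,0,0,0,0,0],[-36,-46,0,0,0,0,0],[-36,-46,0,0,0,0,0],[-36,-46,0,0,0,0,0],[-36,-46,0,0,0,0,0],[-36,-46,0,0,0,0,0],[-36,-46,0,0,0,0,0],[-36,-46,0,0,0,0,0],[-36,-46,0,0,0,0,0]]]' 10
python3 -c "
from h import *
p=C+10*BX+27*BY; goto([*p,130],np.degrees(YAW)+180)"
```

```text
time: 1.65
eef_pos: [442.4, 216.7, 223.1]
tool_rot: [0.136, 3.138, 0.001]
contact_force: [0.9, 1.0, 0.2]
finger_gap: 0.005
grasp_force: 0.0
at [442.36 216.69 223.06] shift tool [-175.46 -226.79   93.  ] turn [0. 0. 0.]
```

```bash
python3 -m creep '[[[-35,-45,0,0,0,0,0],[-35,-45,0,0,0,0,0],[-35,-45,0,0,0,0,0],[-35,-45,0,0,0,0,0],[-24,-32,20,0,0,0,0],[-11,-15,40,0,0,0,0],[0,0,30,0,0,0,0],[0,0,0,0,0,0,0],[0,0,0,0,0,0,0],[0,0,0,0,0,0,0]]]'
python3 - <<'E'
from h import *
p=C+10*BX+27*BY; goto([*p,86],np.degrees(YAW)+180)
t=cam("top");s=cam("side")
cv2.imwrite("pics/m2.png",np.hstack([crop(t,310,165,80,80,5),crop(s,345,225,80,80,5)]))
E
```

```text
time: 2.9
eef_pos: [597.1, -22.7, 134.3]
tool_rot: [0.135, 3.136, 0.001]
contact_force: [0.7, -0.3, -0.4]
finger_gap: 0.004
grasp_force: 0.0
at [597.13 -22.67 134.31] shift tool [-0.49 -1.69 48.31] turn [0. 0. 0.]
```

View pics/m2.png

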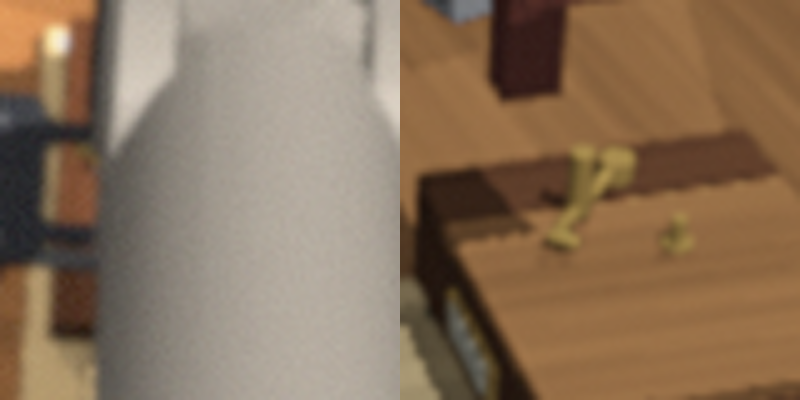

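The side view shows the closed fingertips at about (371,244), in front of the tab top at (381,255) with clear space to descend. The arm hides the top view.

```bash
python3 -m creep '[[[0,-2,16,0,0,0,0],[0,0,16,0,0,0,0],[0,0,15,0,0,0,0],[0,0,0,0,0,0,0],[-5,0,0,0,0,0,0],[-5,0,0,0,0,0,0],[-4,0,0,0,0,0,0],[-4,0,0,0,0,0,0],[-3,0,0,0,0,0,0],[0,0,0,0,0,0,0]]]'
python3 - <<'E'
from h import *
st=manip.get_state(); print("base xy",(st["eef_pos"][:2]-C)@np.c_[BX,BY])
t=cam("top");s=cam("side")
cv2.imwrite("pics/m3.png",crop(s,345,225,80,80,6))
E
```

```text
time: 4.25
eef_pos: [617.1, -26.9, 85.6]
tool_rot: [0.137, 3.138, 0.0]
contact_force: [-1.0, -0.5, -0.5]
finger_gap: 0.006
grasp_force: 0.7
base xy [29.6  26.13]
```

View pics/m3.png

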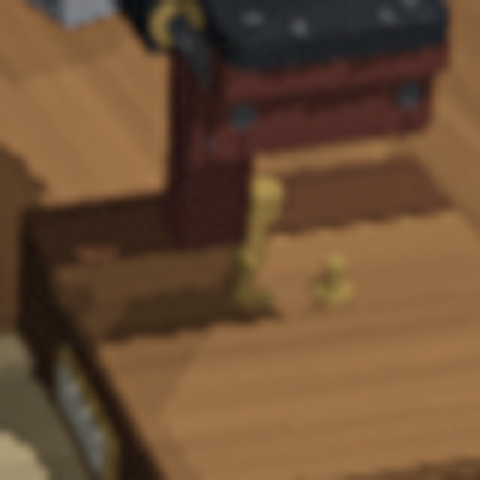

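The side view shows the hook arm turning towards the pin, with its end at about (386,274) and the pin at (400,271). I'll keep pushing.

```bash
python3 -m creep '[[[-3,0,0,0,0,0,0],[-3,0,0,0,0,0,0],[-2,0,0,0,0,0,0],[-2,0,0,0,0,0,0],[-1,0,0,0,0,0,0],[-1,0,0,0,0,0,0],[0,0,0,0,0,0,0],[0,0,0,0,0,0,0],[0,0,0,0,0,0,0],[0,0,0,0,0,0,0]]]'
```

```text
time: 5.6
eef_pos: [628.9, -27.8, 85.7]
tool_rot: [0.136, 3.138, 0.0]
contact_force: [-0.7, -0.6, 0.2]
finger_gap: 0.004
grasp_force: 0.0
```

```bash
python3 -m creep '[[[-1,0,0,0,0,0,0],[-1,0,0,0,0,0,0],[-1,0,0,0,0,0,0],[0,0,0,0,0,0,0],[0,0,0,0,0,0,0],[0,0,0,0,0,0,0],[0,0,0,0,0,0,0],[0,0,0,0,0,0,0],[0,0,0,0,0,0,0],[0,0,0,0,0,0,0]]]'
```

```text
time: 6.85
eef_pos: [631.8, -28.1, 85.7]
tool_rot: [0.136, 3.139, 0.0]
contact_force: [0.1, 0.6, 0.5]
finger_gap: 0.004
grasp_force: 0.1
```

```bash
python3 -m creep '[[[-1,0,0,0,0,0,0],[0,0,0,0,0,0,0],[-1,0,0,0,0,0,0],[0,0,0,0,0,0,0],[0,0,0,0,0,0,0],[0,0,0,0,0,0,0],[0,0,0,0,0,0,0],[0,0,0,0,0,0,0],[0,0,0,0,0,0,0],[0,0,0,0,0,0,0]]]'
python3 - <<'E'
from h import *
s=cam("side"); cv2.imwrite("pics/m4.png",crop(s,365,240,60,50,8))
E
```

```text
time: 8.1
eef_pos: [632.4, -28.2, 85.4]
tool_rot: [-0.136, -3.136, -0.0]
contact_force: [-6.7, 0.7, 3.7]
finger_gap: 0.006
grasp_force: 3.0
```

View pics/m4.png

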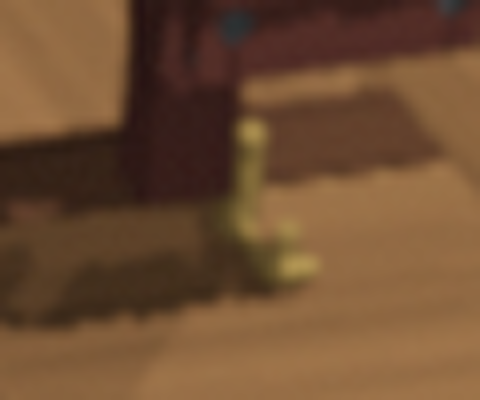

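The bent end is now wrapped around the pin at about (400,272), and a 6.7 N reaction at the predicted position says the hook is at its stop. I'll back off, rise and turn to the wedge yaw.

```bash
python3 -m creep '[[[6,0,0,0,0,0,0],[14,0,0,0,0,0,0],[0,0,-40,0,0,0,0],[0,0,-40,0,0,0,0.4],[0,0,-20,0,0,-0.153,0.8],[0,0,0,0,0,-0.153,0.8],[0,0,0,0,0,-0.153,0.8],[0,0,0,0,0,-0.152,0.8],[0,0,0,0,0,0,0.8],[0,0,0,0,0,0,0.8]]]' 40
python3 -c "
from h import *
goto([487,275.7,60],210)"
```

```text
time: 9.4
eef_pos: [613.6, -26.6, 185.7]
tool_rot: [-0.809, 3.035, 0.0]
contact_force: [-0.1, -0.1, -0.5]
finger_gap: 0.764
grasp_force: 0.0
at [613.61 -26.59 185.66] shift tool [-40.69 325.19 125.67] turn [ 0.  0. -0.]
```

```bash
python3 -m creep '[[[-6,46,0,0,0,0,0.8],[-6,46,0,0,0,0,0.8],[-6,46,0,0,0,0,0.8],[-6,46,0,0,0,0,0.8],[-6,46,0,0,0,0,0.8],[-6,46,0,0,0,0,0.8],[-5,49,45,0,0,0,0.8],[0,0,45,0,0,0,0.8],[0,0,35,0,0,0,0.8],[0,0,0,0,0,0,0.8]]]'
python3 - <<'E'
from h import *
goto([487,275.7,8],210)
t=cam("top");s=cam("side")
cv2.imwrite("pics/m5.png",np.hstack([crop(t,165,210,100,100,4),crop(s,235,165,100,100,4)]))
E
```

```text
time: 10.65
eef_pos: [486.1, 271.4, 61.3]
tool_rot: [0.811, -3.03, 0.003]
contact_force: [-0.3, -0.3, 0.2]
finger_gap: 0.803
grasp_force: 0.0
at [486.06 271.38  61.31] shift tool [-3.25  3.31 53.29] turn [-0.   -0.01 -0.  ]
```

View pics/m5.png

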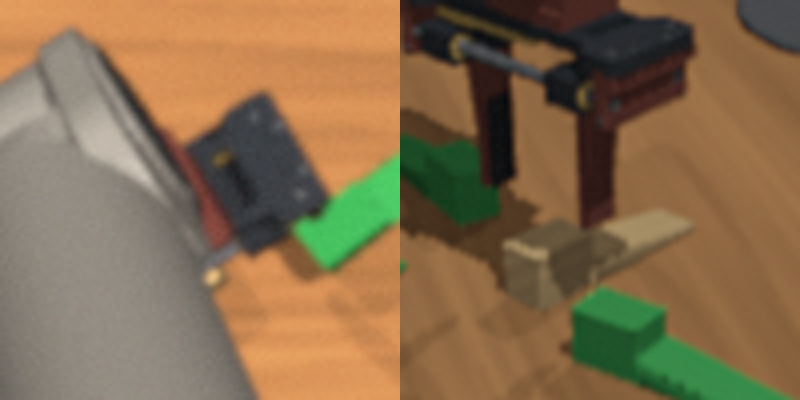

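The side view shows the open fingers straddling the wooden block, with tips at about (359,211) and (384,220). The green pieces are clear, so I'll descend and grip.

```bash
python3 -m creep '[[[-3,3,15,0,0,0,0.8],[0,0,15,0,0,0,0.8],[0,0,15,0,0,0,0.8],[0,0,7,0,0,0,0.8],[0,0,0,0,0,0,0.5],[0,0,0,0,0,0,0.25],[0,0,0,0,0,0,0.25],[0,0,0,0,0,0,0.25],[0,0,0,0,0,0,0.25],[0,0,0,0,0,0,0.25]]]' 40
python3 -c "
from h import *
goto([487,275.7,8],210)"
```

```text
time: 12.0
eef_pos: [489.1, 277.0, 11.9]
tool_rot: [-0.814, 3.034, 0.001]
contact_force: [-2.0, 0.6, 3.4]
finger_gap: 0.344
grasp_force: 39.6
at [489.11 276.98  11.86] shift tool [ 2.47 -0.05  3.86] turn [0. 0. 0.]
```

```bash
python3 -m creep '[[[0,0,-30,0,0,0,0.25],[0,0,-40,0,0,0,0.25],[0,0,-40,0,0,0,0.25],[0,0,0,0,0,0.153,0.25],[0,0,0,0,0,0.153,0.25],[0,0,0,0,0,0.153,0.25],[0,0,0,0,0,0.152,0.25],[0,0,0,0,0,0,0.25],[0,0,0,0,0,0,0.25],[0,0,0,0,0,0,0.25]]]'
python3 -c "
from h import *
p=C-152.5*BX
goto([*p,50],np.degrees(YAW)+180)"
```

```text
time: 13.25
eef_pos: [489.1, 276.4, 121.4]
tool_rot: [-0.134, -3.139, 0.0]
contact_force: [-0.5, -0.8, -0.7]
finger_gap: 0.341
grasp_force: 39.7
at [489.05 276.45 121.44] shift tool [  28.76 -317.2    71.45] turn [-0. -0.  0.]
```

```bash
python3 -m creep '[[[4,-45,0,0,0,0,0.25],[4,-45,0,0,0,0,0.25],[4,-45,0,0,0,0,0.25],[4,-45,0,0,0,0,0.25],[4,-45,0,0,0,0,0.25],[5,-46,0,0,0,0,0.25],[4,-46,20,0,0,0,0.25],[0,0,30,0,0,0,0.25],[0,0,11,0,0,0,0.25],[0,0,0,0,0,0,0.25]]]'
python3 - <<'E'
from h import *
st=manip.get_state(); print(st["eef_pos"],(st["eef_pos"][:2]-C)@np.c_[BX,BY])
t=cam("top");s=cam("side")
cv2.imwrite("pics/m6.png",np.hstack([crop(t,300,220,100,100,4),crop(s,275,235,100,100,4)]))
E
```

```text
time: 14.5
eef_pos: [432.5, -36.4, 60.2]
tool_rot: [-0.134, -3.137, 0.0]
contact_force: [0.6, -0.0, 0.1]
finger_gap: 0.337
grasp_force: 39.7
[432.5  -36.35  60.2 ] [-153.44    0.72]
```

View pics/m6.png

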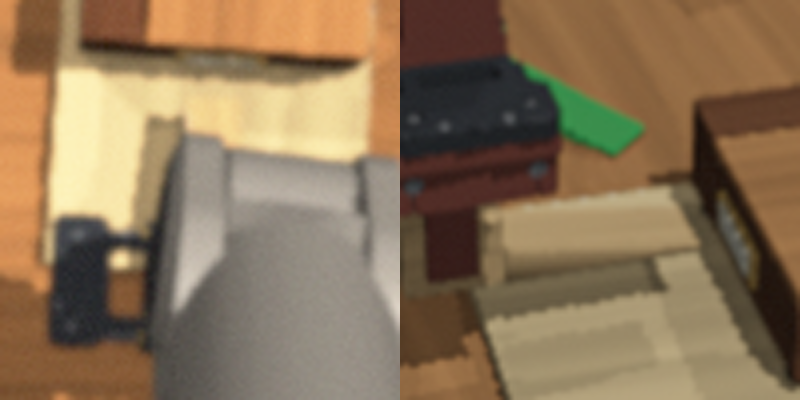

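The wedge is held level above the apron. Its tip corners in the side view are at about (347,281) and (350,296), and the apron and case front are clear. I'll measure the tip.

```bash
python3 - <<'E'
from h import *
s=cam("side")
for px,z in(((347.5,281.3),52),((349.5,296),50)):
    p=plane(s,[px],z)[0]; print(p,(p[:2]-C)@np.c_[BX,BY])
for d in (112.5,):
  for y in (15,-15):
    w=C+(-153.4+d)*BX+(0.7+y)*BY
    for z in (52,48): print(y,z,proj(s,[*w,z])[0])
E
```

```text
[559.92 -15.89  52.  ] [-28.28  32.17]
[547.17 -57.41  50.  ] [-37.38 -10.29]
15 52 [343.59 287.24]
15 48 [343.53 288.99]
-15 52 [348.33 296.7 ]
-15 48 [348.26 298.47]
```

```bash
python3 -m creep '[[[0,0,15,0,0,0,0.25],[0,0,15,0,0,0,0.25],[0,0,4,0,0,0,0.25],[0,0,0,0,0,0,0.25],[0,0,1,0,0,0,0.25],[0,0,0,0,0,0,0.25],[0,0,0,0,0,0,0.25],[0,0,0,0,0,0,0.25],[0,0,0,0,0,0,0.25],[0,0,0,0,0,0,0.25]]]'
```

```text
time: 15.9
eef_pos: [432.7, -36.7, 25.5]
tool_rot: [0.136, 3.139, 0.0]
contact_force: [1.1, 0.9, -0.6]
finger_gap: 0.341
grasp_force: 39.7
```

```bash
python3 -m creep '[[[0,0,1,0,0,0,0.25],[0,0,0,0,0,0,0.25],[0,0,0,0,0,0,0.25],[0,0,0,0,0,0,0.25],[0,0,0,0,0,0,0.25],[0,0,0,0,0,0,0.25],[0,0,0,0,0,0,0.25],[0,0,0,0,0,0,0.25],[0,0,0,0,0,0,0.25],[0,0,0,0,0,0,0.25]]]'; python3 -c "
from h import *
print(manip.get_state()['wrist_torque'])"
```

```text
time: 17.15
eef_pos: [432.7, -36.7, 24.5]
tool_rot: [0.136, 3.139, 0.0]
contact_force: [-0.2, 0.3, -1.3]
finger_gap: 0.342
grasp_force: 39.7
[ 0.    0.01 -0.05]
```

```bash
python3 -m creep '[[[0,0,1,0,0,0,0.25],[0,0,0.5,0,0,0,0.25],[0,0,0,0,0,0,0.25],[0,0,0,0,0,0,0.25],[0,0,0,0,0,0,0.25],[0,0,0,0,0,0,0.25],[0,0,0,0,0,0,0.25],[0,0,0,0,0,0,0.25],[0,0,0,0,0,0,0.25],[0,0,0,0,0,0,0.25]]]'; python3 -c "
from h import *
print(manip.get_state()['wrist_torque'])"
```

```text
time: 18.4
eef_pos: [432.6, -36.7, 23.6]
tool_rot: [0.137, 3.139, 0.001]
contact_force: [-3.6, 0.5, 12.3]
finger_gap: 0.342
grasp_force: 39.7
[0.14 0.62 0.03]
```

```bash
python3 -m creep '[[[-2,0,-0.4,0,0,0,0.25],[-5,0,0,0,0,0,0.25],[-5,0,0,0,0,0,0.25],[-5,0,0,0,0,0,0.25],[-5,0,0,0,0,0,0.25],[-5,0,0,0,0,0,0.25],[-5,0,0,0,0,0,0.25],[-5,0,0,0,0,0,0.25],[-4,0,0,0,0,0,0.25],[0,0,0,0,0,0,0.25]]]'; python3 - <<'E'
from h import *
st=manip.get_state(); print(st['wrist_torque'],(st["eef_pos"][:2]-C)@np.c_[BX,BY])
E
```

```text
time: 19.65
eef_pos: [474.0, -40.3, 23.2]
tool_rot: [0.136, 3.138, -0.0]
contact_force: [0.7, 1.3, -3.7]
finger_gap: 0.338
grasp_force: 40.0
[ 0.03 -0.01  0.03] [-111.8     0.38]
```

```bash
cat > pic.py <<'E'
from h import *
import sys
st=manip.get_state(); print(st['time'],st['wrist_torque'],st['contact_force'],st["eef_pos"],(st["eef_pos"][:2]-C)@np.c_[BX,BY])
E
python3 -m creep '[[[0,0,0,0,0,0,0.25],[0,0,0,0,0,0,0.25],[-1,0,0,0,0,0,0.25],[-1,0,0,0,0,0,0.25],[-1,0,0,0,0,0,0.25],[-1,0,0,0,0,0,0.25],[0,0,0,0,0,0,0.25],[0,0,0,0,0,0,0.25],[0,0,0,0,0,0,0.25],[0,0,0,0,0,0,0.25]]]' >/dev/null; python3 pic.py
python3 -m creep '[[[-1,0,0,0,0,0,0.25],[-1,0,0,0,0,0,0.25],[-1,0,0,0,0,0,0.25],[-1,0,0,0,0,0,0.25],[0,0,0,0,0,0,0.25],[0,0,0,0,0,0,0.25],[0,0,0,0,0,0,0.25],[0,0,0,0,0,0,0.25],[0,0,0,0,0,0,0.25],[0,0,0,0,0,0,0.25]]]'>/dev/null; python3 pic.py
```

```text
20.9 [ 0.08  0.92 -0.04] [-2.78  0.04 -3.67] [477.46 -40.66  23.38] [-108.28    0.33]
22.15 [0.1  0.63 0.05] [-1.19  0.12 -4.21] [481.73 -41.    23.46] [-103.99    0.36]
```

```bash
cat >> pic.py <<'E'
g0=cv2.cvtColor(cv2.imread("pics/side0.png"),cv2.COLOR_BGR2GRAY); s=cam("side"); g=cv2.cvtColor(s["img"],cv2.COLOR_BGR2GRAY)
def rot(b,th):
    dx,dz=b[0]-125,b[2]-12; q=[125+dx*np.cos(th)+dz*np.sin(th),b[1],12-dx*np.sin(th)+dz*np.cos(th)]
    return [*(C+q[0]*BX+q[1]*BY),q[2]]
for b in((-15,-80,70),(-15,-80,22),(-15,-60,45),(20,-80,70)):
    p0=proj(s,rot(b,0))[0].astype(np.float32); e=proj(s,rot(b,.031))[0]-proj(s,rot(b,0))[0]
    n,ok,_=cv2.calcOpticalFlowPyrLK(g0,g,p0.reshape(1,1,2),None,winSize=(13,13),maxLevel=0)
    print(b,p0,"flow",n[0,0]-p0,ok[0,0],"at .031 expect",e)
cv2.imwrite("pics/s_%05.1f.png"%st["time"],s["img"])
E
python3 pic.py
python3 -m creep '[[[-1,0,0,0,0,0,0.25],[-1,0,0,0,0,0,0.25],[-1,0,0,0,0,0,0.25],[-1,0,0,0,0,0,0.25],[-1,0,0,0,0,0,0.25],[-1,0,0,0,0,0,0.25],[0,0,0,0,0,0,0.25],[0,0,0,0,0,0,0.25],[0,0,0,0,0,0,0.25],[0,0,0,0,0,0,0.25]]]'>/dev/null; python3 pic.py
```

```text
22.15 [0.1  0.63 0.05] [-1.19  0.12 -4.21] [481.73 -41.    23.46] [-103.99    0.36]
(-15, -80, 70) [374.65 308.55] flow [ 0.41 -0.19] 1 at .031 expect [ 1.2  -2.18]
(-15, -80, 22) [372.96 330.18] flow [ 0.28 -0.41] 1 at .031 expect [ 0.35 -1.93]
(-15, -60, 45) [369.95 312.9 ] flow [ 0.36 -0.45] 1 at .031 expect [ 0.73 -2.03]
(20, -80, 70) [393.9  305.32] flow [-3.02  0.48] 1 at .031 expect [ 1.16 -1.66]
23.45 [ 0.09  0.71 -0.02] [-2.14  0.47 -3.68] [487.64 -41.5   23.42] [-98.06   0.38]
(-15, -80, 70) [374.65 308.55] flow [ 0.65 -0.68] 1 at .031 expect [ 1.2  -2.18]
(-15, -80, 22) [372.96 330.18] flow [ 0.32 -0.6 ] 1 at .031 expect [ 0.35 -1.93]
(-15, -60, 45) [369.95 312.9 ] flow [ 0.43 -1.12] 1 at .031 expect [ 0.73 -2.03]
(20, -80, 70) [393.9  305.32] flow [ 1.19 -0.54] 1 at .031 expect [ 1.16 -1.66]
```

```bash
cat > tilt.py <<'E'
from h import *
import glob,sys
exec(open("pic.py").read().split("g0=")[0].split("import sys")[1])
from pathlib import Path
src=open("pic.py").read(); i=src.index("def rot"); exec(src[i:src.index("for b in")])
s=cam("side"); G0=cv2.cvtColor(cv2.imread("pics/side0.png"),cv2.COLOR_BGR2GRAY)
# tilt from LK at points along case front/right edges, least squares on linearised displacement
B=[(x,-80,70) for x in(-15,)]+[(-15,y,70) for y in range(-80,-20,8)]+[(-15,-80,z) for z in(22,30,40,55)]+[(x,-80,z) for x in(0,20,40) for z in(70,22)]+[(-15,y,22) for y in(-70,-60,-50)]
P0=np.array([proj(s,rot(b,0))[0] for b in B],np.float32); J=np.array([(proj(s,rot(b,.031))[0]-proj(s,rot(b,0))[0])/.031 for b in B])
def est(img):
    g=cv2.cvtColor(img,cv2.COLOR_BGR2GRAY)
    n,ok,_=cv2.calcOpticalFlowPyrLK(G0,g,P0.reshape(-1,1,2),None,winSize=(11,11),maxLevel=0)
    f=(n[:,0]-P0); th=f[:,1]/J[:,1]; good=np.abs(f).max(1)<4
    return np.median(th[good]),np.percentile(th[good],[25,75])
for f in sorted(glob.glob("pics/s_*.png")): print(f,est(cv2.imread(f)))
print("now",est(s["img"])); cv2.imwrite("pics/s_%05.1f.png"%st["time"],s["img"])
E
python3 -m creep '[[[-2,0,0,0,0,0,0.25],[-2,0,0,0,0,0,0.25],[-2,0,0,0,0,0,0.25],[-2,0,0,0,0,0,0.25],[-2,0,0,0,0,0,0.25],[0,0,0,0,0,0,0.25],[0,0,0,0,0,0,0.25],[0,0,0,0,0,0,0.25],[0,0,0,0,0,0,0.25],[0,0,0,0,0,0,0.25]]]'>/dev/null; python3 tilt.py
```

```text
24.75 [ 0.05  0.44 -0.01] [ 0.52  0.01 -3.98] [497.89 -42.39  23.54] [-87.77   0.38]
pics/s_022.1.png (np.float64(0.0028919957639824503), array([0.  , 0.01]))
pics/s_023.4.png (np.float64(0.010106400132883976), array([0.01, 0.01]))
now (np.float64(0.02093364863400421), array([0.02, 0.03]))
```

```bash
python3 -m creep '[[[-2,0,0,0,0,0,0.25],[-2,0,0,0,0,0,0.25],[-2,0,0,0,0,0,0.25],[0,0,0,0,0,0,0.25],[0,0,0,0,0,0,0.25],[0,0,0,0,0,0,0.25],[0,0,0,0,0,0,0.25],[0,0,0,0,0,0,0.25],[0,0,0,0,0,0,0.25],[0,0,0,0,0,0,0.25]]]'>/dev/null; python3 tilt.py
python3 - <<'E'
from h import *
s=cam("side"); s0={"img":cv2.imread("pics/side0.png")}; 
cv2.imwrite("pics/m7.png",np.hstack([crop(s0,335,240,75,100,5),crop(s,335,240,75,100,5)]))
E
```

```text
26.05 [0.04 0.47 0.01] [-0.92 -0.66 -4.19] [503.61 -42.89  23.46] [-82.03   0.39]
pics/s_022.1.png (np.float64(0.0028919957639824503), array([0.  , 0.01]))
pics/s_023.4.png (np.float64(0.010106400132883976), array([0.01, 0.01]))
pics/s_024.8.png (np.float64(0.02093364863400421), array([0.02, 0.03]))
now (np.float64(0.024473423615660912), array([0.02, 0.03]))
```

View pics/m7.png

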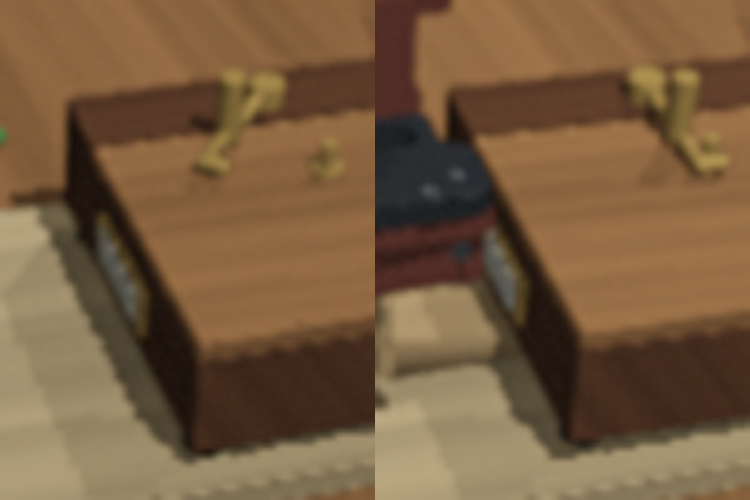

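The pair shows the hook closed around its pin at (478,155), and the case's front corner raised by about 2 px, from (200,345) to (577,332) and from (195,448) to (570,440). I'll cross-check the tilt with ECC registration, using static controls.

```bash
cat > ecc.py <<'E'
from h import *
src=open("pic.py").read(); i=src.index("def rot"); exec(src[i:src.index("for b in")])
s=cam("side"); t=cam("top")
def ecc(a,b,p,w):
    x,y=np.round(p).astype(int); W=np.eye(2,3,dtype=np.float32)
    A=cv2.cvtColor(a,cv2.COLOR_BGR2GRAY)[y-w:y+w+1,x-w:x+w+1]; Bb=cv2.cvtColor(b,cv2.COLOR_BGR2GRAY)[y-w:y+w+1,x-w:x+w+1]
    try: cc,W=cv2.findTransformECC(A,Bb,W,cv2.MOTION_TRANSLATION,(3,200,1e-6),None,3)
    except cv2.error: return None
    return cc,W[:,2]
for n,c in(("side",s),("top",t)):
    a=cv2.imread(f"pics/{n}0.png")
    for b in((-15,-80,60),(-15,-80,35),(0,-80,70),(30,-80,70),(-15,-70,70)):
        p=proj(c,rot(b,0))[0]; J=proj(c,rot(b,.031))[0]-p; r=ecc(a,c["img"],p,9)
        if r: print(n,b,"cc %.3f"%r[0],r[1],"exp .031",J,"theta %.4f"%(.031*(r[1]@J)/(J@J)),"row %.4f"%(.031*r[1][1]/J[1]))
    for b in((135,-90,12),(-135,-90,12)):
        r=ecc(a,c["img"],proj(c,rot(b,0))[0],9); print(n,"control",r)
E
python3 ecc.py
```

```text
side (-15, -80, 60) cc 0.990 [ 1.11 -1.87] exp .031 [ 1.02 -2.13] theta 0.0284 row 0.0272
side (-15, -80, 35) cc 0.966 [ 0.48 -0.97] exp .031 [ 0.58 -2.  ] theta 0.0159 row 0.0150
side (0, -80, 70) cc 0.996 [ 1.84 -2.13] exp .031 [ 1.18 -1.96] theta 0.0375 row 0.0336
side (30, -80, 70) cc 0.999 [ 2.44 -1.8 ] exp .031 [ 1.15 -1.52] theta 0.0474 row 0.0369
side (-15, -70, 70) cc 0.961 [ 1.59 -1.44] exp .031 [ 1.18 -2.17] theta 0.0254 row 0.0206
side control (0.9889539250750456, array([ 0.1 , -0.09], dtype=float32))
side control (0.8531358929431107, array([0.15, 0.22], dtype=float32))
top (30, -80, 70) cc 0.736 [-5.51 10.8 ] exp .031 [ 0.23 -1.07] theta -0.3321 row -0.3130
top control (0.8430598183725255, array([-4.85, -5.5 ], dtype=float32))
top control None
```

Taking motion normal to each sharp case edge, which avoids the aperture ambiguity, ECC gives 0.032, 0.032, 0.031 and 0.028 rad. The front is therefore about 4 mm up. I'll press the wedge lightly flat, let it settle, and check once more.

```bash
python3 -m creep '[[[0,0,0.2,0,0,0,0.25],[0,0,0,0,0,0,0.25],[0,0,0,0,0,0,0.25],[0,0,0,0,0,0,0.25],[0,0,0,0,0,0,0.25],[0,0,0,0,0,0,0.25],[0,0,0,0,0,0,0.25],[0,0,0,0,0,0,0.25],[0,0,0,0,0,0,0.25],[0,0,0,0,0,0,0.25]]]'; python3 ecc.py | grep side; python3 -c "
from h import *
print(manip.get_state()['wrist_torque'])"
```

```text
time: 27.5
eef_pos: [503.5, -42.9, 23.2]
tool_rot: [0.136, 3.138, 0.0]
contact_force: [-0.0, 0.2, -3.9]
finger_gap: 0.335
grasp_force: 40.0
side (-15, -80, 60) cc 0.993 [ 1.03 -1.84] exp .031 [ 1.02 -2.13] theta 0.0277 row 0.0268
side (-15, -80, 35) cc 0.963 [ 0.48 -0.95] exp .031 [ 0.58 -2.  ] theta 0.0156 row 0.0148
side (0, -80, 70) cc 0.998 [ 1.81 -2.06] exp .031 [ 1.18 -1.96] theta 0.0365 row 0.0325
side (30, -80, 70) cc 0.999 [ 3.17 -1.89] exp .031 [ 1.15 -1.52] theta 0.0557 row 0.0385
side (-15, -70, 70) cc 0.990 [ 1.2  -2.07] exp .031 [ 1.18 -2.17] theta 0.0300 row 0.0296
side control (0.9887341945225521, array([ 0.1 , -0.08], dtype=float32))
side control (0.8854136221717347, array([0.19, 0.31], dtype=float32))
[-0.01  0.26  0.01]
```

```bash
python3 -m creep '[[[0,0,0.3,0,0,0,0.25],[0,0,0,0,0,0,0.25],[0,0,0,0,0,0,0.25],[0,0,0,0,0,0,0.25],[0,0,0,0,0,0,0.25],[0,0,0,0,0,0,0.25],[0,0,0,0,0,0,0.25],[0,0,0,0,0,0,0.25],[0,0,0,0,0,0,0.25],[0,0,0,0,0,0,0.25]]]'; python3 -c "
from h import *
print(manip.get_state()['wrist_torque'])"
python3 -m creep '[[[0,0,0.3,0,0,0,0.25],[0,0,0,0,0,0,0.25],[0,0,0,0,0,0,0.25],[0,0,0,0,0,0,0.25],[0,0,0,0,0,0,0.25],[0,0,0,0,0,0,0.25],[0,0,0,0,0,0,0.25],[0,0,0,0,0,0,0.25],[0,0,0,0,0,0,0.25],[0,0,0,0,0,0,0.25]]]'; python3 -c "
from h import *
print(manip.get_state()['wrist_torque'])"
```

```text
time: 28.85
eef_pos: [503.5, -42.9, 23.0]
tool_rot: [0.136, 3.138, 0.0]
contact_force: [-1.3, -0.2, 5.5]
finger_gap: 0.341
grasp_force: 40.0
[ 0.09  0.7  -0.02]
time: 30.1
eef_pos: [503.6, -42.9, 23.0]
tool_rot: [0.136, 3.138, 0.0]
contact_force: [-1.8, 0.4, 8.8]
finger_gap: 0.339
grasp_force: 40.0
[0.1  1.   0.01]
```

The wedge is now firmly on the board, with +9 N against it. It had been floating by about 0.3 mm, so I'll advance 2 mm to make up the lift and re-measure.

```bash
python3 -m creep '[[[-1,0,-0.2,0,0,0,0.25],[-1,0,0,0,0,0,0.25],[0,0,0,0,0,0,0.25],[0,0,0,0,0,0,0.25],[0,0,0,0,0,0,0.25],[0,0,0,0,0,0,0.25],[0,0,0,0,0,0,0.25],[0,0,0,0,0,0,0.25],[0,0,0,0,0,0,0.25],[0,0,0,0,0,0,0.25]]]'; cat > nrm.py <<'E'
exec(open("ecc.py").read().split("for n,c in")[0])
a=cv2.imread("pics/side0.png"); out=[]
E_=[((-15,-80,70),(125,-80,70),[.15,.3,.45,.6]),((-15,-80,70),(-15,80,70),[.1,.2,.3]),((-15,-80,20),(125,-80,20),[.15,.3,.45])]
for A,B,fs in E_:
    for f in fs:
        b=np.array(A)+f*(np.array(B)-A); p=proj(s,rot(b,0))[0]; J=(proj(s,rot(b,.031))[0]-p)
        d=proj(s,rot(B,0))[0]-proj(s,rot(A,0))[0]; n=np.array([-d[1],d[0]])/np.linalg.norm(d)
        r=ecc(a,s["img"],p,7)
        if r: print(b,"cc %.3f theta %.4f  sens %.2f px"%(r[0],.031*(r[1]@n)/(J@n),J@n))
st=manip.get_state();print((st["eef_pos"][:2]-C)@np.c_[BX,BY])
E
python3 nrm.py
```

```text
time: 31.35
eef_pos: [503.9, -42.9, 22.8]
tool_rot: [-0.136, -3.136, -0.001]
contact_force: [-5.9, 1.0, 11.6]
finger_gap: 0.338
grasp_force: 40.0
[  6. -80.  70.] cc 0.999 theta 0.0243  sens -1.65 px
[ 27. -80.  70.] cc 0.991 theta 0.0221  sens -1.35 px
[ 48. -80.  70.] cc 0.999 theta 0.0243  sens -1.05 px
[ 69. -80.  70.] cc 0.975 theta 0.0023  sens -0.75 px
[-15. -64.  70.] cc 0.998 theta 0.0237  sens 2.07 px
[-15. -48.  70.] cc 0.985 theta 0.0229  sens 2.04 px
[-15. -32.  70.] cc 0.957 theta 0.0241  sens 2.01 px
[  6. -80.  20.] cc 0.994 theta 0.0151  sens -1.55 px
[ 27. -80.  20.] cc 0.995 theta 0.0193  sens -1.27 px
[ 48. -80.  20.] cc 0.987 theta 0.0190  sens -0.99 px
[-81.8    0.38]
```

```bash
python3 -m creep '[[[0,0,-0.3,0,0,0,0.25],[-1,0,0,0,0,0,0.25],[-1,0,0,0,0,0,0.25],[-1,0,0,0,0,0,0.25],[-1,0,0,0,0,0,0.25],[0,0,0,0,0,0,0.25],[0,0,0,0,0,0,0.25],[0,0,0,0,0,0,0.25],[0,0,0,0,0,0,0.25],[0,0,0,0,0,0,0.25]]]'; python3 nrm.py
```

```text
time: 32.7
eef_pos: [503.9, -42.9, 22.8]
tool_rot: [-0.136, -3.128, -0.002]
contact_force: [-14.6, 1.4, 20.7]
finger_gap: 0.339
grasp_force: 40.0
[  6. -80.  70.] cc 0.953 theta 0.0202  sens -1.65 px
[ 27. -80.  70.] cc 0.999 theta 0.0210  sens -1.35 px
[ 48. -80.  70.] cc 0.999 theta 0.0216  sens -1.05 px
[ 69. -80.  70.] cc 0.963 theta 0.0091  sens -0.75 px
[-15. -64.  70.] cc 0.986 theta 0.0214  sens 2.07 px
[-15. -48.  70.] cc 0.993 theta 0.0213  sens 2.04 px
[-15. -32.  70.] cc 0.991 theta 0.0219  sens 2.01 px
[  6. -80.  20.] cc 0.991 theta 0.0146  sens -1.55 px
[ 27. -80.  20.] cc 0.988 theta 0.0160  sens -1.27 px
[ 48. -80.  20.] cc 0.987 theta 0.0189  sens -0.99 px
[-81.77   0.36]
```

The wedge is stuck by friction against the board, with Fx -15 N and Fz +21 N. I'll ease the downward press so it slides on.

```bash
python3 -m creep '[[[0,0,-0.2,0,0,0,0.25],[0,0,-0.2,0,0,0,0.25],[0,0,-0.2,0,0,0,0.25],[0,0,0,0,0,0,0.25],[0,0,0,0,0,0,0.25],[0,0,0,0,0,0,0.25],[0,0,0,0,0,0,0.25],[0,0,0,0,0,0,0.25],[0,0,0,0,0,0,0.25],[0,0,0,0,0,0,0.25]]]'; python3 nrm.py | tail -1
```

```text
time: 34.05
eef_pos: [503.9, -42.9, 22.8]
tool_rot: [-0.136, -3.128, -0.002]
contact_force: [-13.5, 1.6, 12.7]
finger_gap: 0.338
grasp_force: 40.0
[-81.8    0.37]
```

```bash
python3 -m creep '[[[0,0,-0.2,0,0,0,0.25],[0,0,-0.2,0,0,0,0.25],[0,0,-0.2,0,0,0,0.25],[0,0,0,0,0,0,0.25],[0,0,0,0,0,0,0.25],[0,0,0,0,0,0,0.25],[0,0,0,0,0,0,0.25],[0,0,0,0,0,0,0.25],[0,0,0,0,0,0,0.25],[0,0,0,0,0,0,0.25]]]'; python3 nrm.py | grep -v 20.
```

```text
time: 35.4
eef_pos: [509.4, -43.4, 24.3]
tool_rot: [0.136, 3.139, 0.0]
contact_force: [-3.7, 0.7, -4.4]
finger_gap: 0.339
grasp_force: 40.0
[  6. -80.  70.] cc 0.934 theta 0.0343  sens -1.65 px
[ 27. -80.  70.] cc 0.998 theta 0.0428  sens -1.35 px
[ 48. -80.  70.] cc 0.992 theta 0.0459  sens -1.05 px
[-15. -64.  70.] cc 0.999 theta 0.0444  sens 2.07 px
[-15. -48.  70.] cc 0.935 theta 0.0415  sens 2.04 px
[-15. -32.  70.] cc 0.900 theta 0.0426  sens 2.01 px
[-76.18   0.35]
```

```bash
python3 -m creep '[[[0,0,0.3,0,0,0,0.25],[0,0,0.3,0,0,0,0.25],[0,0,0.3,0,0,0,0.25],[0,0,0.2,0,0,0,0.25],[0,0,0,0,0,0,0.25],[0,0,0,0,0,0,0.25],[0,0,0,0,0,0,0.25],[0,0,0,0,0,0,0.25],[0,0,0,0,0,0,0.25],[0,0,0,0,0,0,0.25]]]'; python3 nrm.py | grep -v 20.
```

```text
time: 36.75
eef_pos: [509.5, -43.4, 23.2]
tool_rot: [0.136, 3.138, 0.0]
contact_force: [-2.1, 0.9, -4.0]
finger_gap: 0.338
grasp_force: 40.0
[  6. -80.  70.] cc 0.998 theta 0.0365  sens -1.65 px
[ 27. -80.  70.] cc 0.931 theta 0.0221  sens -1.35 px
[ 48. -80.  70.] cc 0.987 theta 0.0342  sens -1.05 px
[ 69. -80.  70.] cc 0.990 theta 0.0330  sens -0.75 px
[-15. -64.  70.] cc 0.964 theta 0.0352  sens 2.07 px
[-15. -48.  70.] cc 0.997 theta 0.0359  sens 2.04 px
[-15. -32.  70.] cc 0.995 theta 0.0359  sens 2.01 px
[-76.17   0.39]
```

Next I'll lower it a little more so the wedge seats on the board.

```bash
python3 -m creep '[[[0,0,0.3,0,0,0,0.25],[0,0,0,0,0,0,0.25],[0,0,0,0,0,0,0.25],[0,0,0,0,0,0,0.25],[0,0,0,0,0,0,0.25],[0,0,0,0,0,0,0.25],[0,0,0,0,0,0,0.25],[0,0,0,0,0,0,0.25],[0,0,0,0,0,0,0.25],[0,0,0,0,0,0,0.25]]]'; python3 nrm.py | grep -v 20.
```

```text
time: 38.1
eef_pos: [509.5, -43.4, 23.0]
tool_rot: [0.136, 3.138, 0.0]
contact_force: [-3.2, 0.3, 1.3]
finger_gap: 0.342
grasp_force: 40.0
[  6. -80.  70.] cc 0.994 theta 0.0326  sens -1.65 px
[ 27. -80.  70.] cc 0.952 theta 0.0219  sens -1.35 px
[ 48. -80.  70.] cc 0.998 theta 0.0315  sens -1.05 px
[ 69. -80.  70.] cc 0.995 theta 0.0311  sens -0.75 px
[-15. -64.  70.] cc 0.997 theta 0.0327  sens 2.07 px
[-15. -48.  70.] cc 0.975 theta 0.0324  sens 2.04 px
[-15. -32.  70.] cc 0.964 theta 0.0324  sens 2.01 px
[-76.17   0.36]
```

The wedge is seated with a light press and the tilt is about 0.032 rad, so the feet are roughly 4 mm clear. The hook stayed closed in the last view, so I'm handing the job in.

```bash
python3 -c "
from bench import manip
print(manip.finish_job())"
```

```text
the job is handed in; nothing more can be done
None
```

I've handed the job in: the hook is closed against its catch pin, and the gripped wedge sits flat under the middle of the case's front, holding the feet about 4 mm up (camera estimate); the jar, cactus and steel block were not touched.

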